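# Clear the ear defenders and show a polished ball to the inspection camera

## Task

Somebody left the ear defenders standing in front of the inspection camera: hang them over the middle part of the bar of the steel rail, one cup on each side, and let go of them. Then pick up the tray with the loose polished ball by its upright handle and, without the ball ever leaving its pocket, hold it level and still in front of the camera, the ball's end of the tray pointing straight at the lens, the ball at the lens's height and centred on it, about 80 mm from its face. Finish while still holding the tray there in the air, and leave the other things on the bench where they are.

Things in the scene. Friction and masses are not known exactly. Their poses are not given: they have to be found in the camera images.
- muffs: Rigid ear defenders standing on the flat feet of their two black cups. Origin midway between the cups at foot level; z up, cups at +y and -y. 62 mm (x) by 138 mm (y), 141 mm tall, 0.24 kg (varies by up to 30 %). Free gap between the cups 72 mm. Thin wire arms join the cups to the grey crown pad on top.
- muffs_crown (a point): Centre of the underside of the ear defenders' straight crown pad, 115 mm above the feet. The pad is 30 mm (x) by 80 mm (y) by 26 mm thick above this point. Pinch it across its 30 mm (x) from above, high enough that the fingertips do not reach below its underside, for the bar runs there, along the muffs' x.
- rail: A fixed low steel hanging rail: one straight horizontal round bar, 16 mm thick and 240 mm long, along its x axis, on two posts (14 mm thick, at x = -100 and +100 mm, feet 60 x 90 mm). Origin on the table under the middle of the bar; nothing stands above the bar.
- rail_top (a point): The middle of the bar's upper side, 165 mm above the table; axes as the rail (x along the bar).
- tray: Flat aluminium tray, 190 mm (x) by 90 mm (y), plate 6 mm thick, on the table. Origin: centre of its underside, z up. An upright black fin across its middle is the handle. Two round pocket rings (inner diameter 18 mm, outer 29 mm, top 14 mm above the underside) at x = +65 and -65 mm; the ball sits in the +x one, the other is empty. 0.32 kg without the ball (varies by up to 30 %).
- tray_handle (a point): Middle of the top edge of the handle fin, 84 mm above the tray's underside. The fin is 12 mm thick (x) and 60 mm long (y): pinch it across its 12 mm from above; fingertips 40 mm or more above the tray's underside clear the ball.
- tray_pocket (a point): Where the ball's centre is when it sits in its pocket: tray x = +65 mm, 26 mm above the tray's underside.
- ball_center (a point): The centre of the loose polished steel ball, 30 mm in diameter, 0.11 kg. It sits on the rim of its pocket, sunk only 3 mm below it, and rolls out if tipped beyond about 35 degrees or jerked.
- camera: A fixed grey inspection camera on a stand. Origin on the table under it; it looks horizontally along its own -x (towards the robot). Housing 85 x 64 x 64 mm, its top 157 mm above the table; lens barrel 48 mm across; base plate 110 x 100 x 12 mm, its front edge 5 mm behind the lens face.
- lens (a point): The centre of the camera's lens face, 125 mm above the table; axes as the camera (it looks along -x).
- tin: Bystander, to be left alone: a closed round tin, 60 mm across, 58 mm tall. Origin at the middle of its underside.
- felt_wheel: Bystander, to be left alone: a grey felt polishing wheel lying flat, 90 mm across, 30 mm tall. Origin at the middle of its underside.
- wire_wheel: Bystander, to be left alone: a dark wire wheel lying flat, 72 mm across, 22 mm tall. Origin at the middle of its underside.
- compound_bar: Bystander, to be left alone: a brown bar of polishing compound, 100 x 40 x 34 mm. Origin at the middle of its underside.
- collar: Bystander, to be left alone: a dark steel collar (ring) lying flat, 52 mm across, 24 mm tall. Origin at the middle of its underside.
- wrench: Bystander, to be left alone: a steel wrench lying flat. Origin at its underside.
- spindle: Bystander, to be left alone: a steel tapered spindle standing on its 44 mm head, 85 mm tall. Origin at the middle of its underside.
Mind the look-alikes: they are no part of the job. Of the things like the tray, leave any that is yellow; of the rest the larger one is meant.

How it is judged:
On the way, in this order (a step that is already met when the one before it is completed fails the run):
1. the ear defenders hang over the bar, a cup on each side, let go and at rest (x of muffs_crown in the frame of rail_top between -0.085 and 0.085 m and y of muffs_crown in the frame of rail_top between -0.032 and 0.032 m and z of muffs_crown in the frame of rail_top between -0.012 and 0.02 m and angle between muffs's own z axis and vertical below 0.4 rad and angle between the x axis of muffs and the x axis of rail, either way round below 0.5 rad and contact force between the fingers and muffs below 0.1 N and linear speed of muffs below 0.06 m/s), for 0.3 s.
2. the tray is lifted clear of the table by the gripper, the ball in its pocket (height (world z) of tray above 0.03 m and contact force between the fingers and tray above 0.5 N and distance between ball_center and tray_pocket below 0.008 m), for 0.1 s.
At the end, for the whole second after the job is handed in: Ear defenders hang untouched by the crown pad, within 85 mm of the bar's middle. Fingers hold the tray in the air, touching nothing else, within 6 degrees of level, still, its ball end towards the lens (within 50 mm); ball in pocket, 50-110 mm from the lens, 25 mm of its axis (all of step 1 and distance between ball_center and tray_pocket below 0.008 m and angle between tray's own z axis and vertical below 0.105 rad and x of ball_center in the frame of lens between -0.11 and -0.05 m and y of ball_center in the frame of lens between -0.025 and 0.025 m and z of ball_center in the frame of lens between -0.025 and 0.025 m and y of lens in the frame of tray between -0.05 and 0.05 m and x of lens in the frame of tray above 0.1 m and height (world z) of tray above 0.06 m and contact force between the fingers and tray above 1 N and contact force between tray and camera below 0.1 N and contact force between tray and rail below 0.1 N and contact force between tray and muffs below 0.1 N and linear speed of tray below 0.02 m/s and angular speed of tray below 0.15 rad/s); the arm keeps its last pose, push and grip.
It fails at once if the ball leaves its pocket (not (distance between ball_center and tray_pocket below 0.008 m)).
It fails at once if a bystander is moved by more than 30 mm (distance of any of tin, felt_wheel, wire_wheel, compound_bar, collar, wrench, spindle from where it was at the start of the episode above 0.03 m).
It also fails if it takes over 67 s, if anything falls off the work surface, if the arm or the gripper's body presses on something with over 40 N, if the wrist force passes 120 N, or if a joint passes its speed limit or range.

## Robot

A 6-joint arm with a two-finger parallel gripper is mounted at the origin on the work surface. World frame = base frame: x ahead of the robot, y to its left, z up, the work surface at z = 0. Lengths are in m, angles in rad, forces in N, time in s.
With the tool pointing down it reaches from about 0.4 to 0.825 m from the base axis. Payload 7 kg.
Tool frame: the origin (TCP) lies midway between the tips of the shut fingers; the grasp point (between the pads) lies r.grip_depth behind it (r.grip_depth is the distance from the TCP to the grasp point, in m); z points along the fingers, y is the line along which they close (so a half turn about z gives the same grasp; the last joint's range is limited). The gripper opens to 88 mm and grips with 3 to 60 N. Pads are 19 mm wide; open, the fingers measure 130 mm over their backs; the gripper's body (78 mm by 193 mm) begins 47 mm behind the grasp point.
Start: joints at [1.584, 0.359, 0.012, 0, -1.224, -0.288], TCP at [0.183, 0.65, 0.227] pointing down, gripper open.
Joint ranges: [-3.07, 3.07], [-1.43, 2.12], [-1.02, 1.25], [-3.03, 1.67], [-3.05, -0], [-3.03, 3.03]. Speed limits (rad/s): [2.39, 2.39, 3.01, 3.14, 3.14, 3.14].

## Interface

Orientations are given as [roll, pitch, yaw] about the fixed x, y, z axes, in that order (R = Rz(yaw) Ry(pitch) Rx(roll)).
In Python, from bench import status, vision, ticket, r gives the robot as it stands.
- The arm moves only by the shell command python3 -m crank 'ROWS'. ROWS is JSON, a list of rows, each an object with "xyz": the shift along the world's x, y, z each as a share of 500 mm, from -1 to 1, a list of three; "angular": the turn, a rotation vector about the world's x, y, z each as a share of 180 degrees, from -1 to 1, a list of three; "jaw": the closure, from 0 (fully open) to 1 (shut). A call has 1 to 20 rows; each row is the pose to reach, as a shift and turn from the pose commanded when the call began, turning the shorter way round; what a row does not reach only later rows make up. A row lasts 1/10 s, in which the tool goes at most 50 mm and 8.59 degrees, less where a joint would pass 70% of its speed; a pose out of reach is approached as far as the arm can. A call with a number of a shift or a turn outside -1 to 1 is refused whole. A call with a gripper value outside its range is refused whole. The fingers move at their own pace and stop on an object; the grip force is fixed at half the most. Time passes only in rows, so rows that repeat a pose let the fingers close. It gives the time, the measured TCP pose, the force, the opening and the grip force at its end, in the units of the state.
- status.sense(): the state, without advancing time (a new reading comes with each control period).
- vision.camera(name): name is "scene" or "side" or "wrist"; returns the picture (400x640x3 uint8, red, green, blue); there is no depth.
- vision.camera_model(name): a dict with "intrinsics" (3x3 intrinsics, pixels), "R" (3x3) and "t" (3): a world point X has camera coordinates R X + t. Camera axes: x right, y down, z forward; pixel columns grow to the right and rows downward; lengths in m; the calibration is good to about 2 mm. A picture is of the moment at which its call begins: read the wrist's pose just before it. camera_model takes no time and is no camera call; for the wrist camera it gives the pose at the moment of the call.
- ticket.finish_job(): hands the job in; it is judged then, once.
The state is a dict: "t": time; "joints": joint angles; "qvel": joint speeds; "effort": joint torques, N m; "ee_pos": TCP position; "tcp_rot": TCP orientation; "contact_force": force on the tool from outside, world axes, zero at the start; "torque": the same for the moment, N m; "width": finger opening in m; "grasp_force": force on a finger pad.
Only numpy, scipy, OpenCV 4.12 (cv2) and the standard library are available. Lean on these libraries where they do the work, as an engineer would, in place of code of your own. Each camera call takes 0.05 s, during which the arm holds its last target. There are 200 camera calls.

## Working session

There is one attempt and no reset: what is moved stays moved. The work goes in short steps, Python scripts to look and compute and a shell command to move; the robot and the scene stay as the last step left them, time stands still between calls to the robot, and variables do not carry over. Pictures are saved under pics/ and viewed, at most 10 in all, crops included, and the job is handed in when it is done.

```bash
mkdir -p pics; python3 - <<'E'
from bench import status, vision, r
import cv2
print(status.sense(), r.grip_depth)
for n in ("scene","side"):
    im=vision.camera(n); cv2.imwrite(f"pics/{n}0.png",im[:,:,::-1]); m=vision.camera_model(n); print(n,m)
E
```

```text
{'t': 0.0, 'joints': array([ 1.58409458e+00,  3.59392737e-01,  1.10550738e-02, -3.50973843e-04,
       -1.22414372e+00, -2.88101346e-01]), 'qvel': array([-3.30648864e-05, -6.67577490e-04, -3.52707861e-04, -1.09906551e-04,
        1.11047419e-04, -9.76488216e-04]), 'effort': array([ 6.21360687e-04, -5.82716238e+01,  2.93050647e+01,  6.99710146e+00,
        7.03025493e-03, -1.55522353e-04]), 'ee_pos': array([0.18305875, 0.64917477, 0.22561714]), 'tcp_rot': array([ 3.13988329e+00, -1.62486133e-04, -2.74922475e-01]), 'contact_force': array([-0.53860905,  0.19841982, -0.73533201]), 'torque': array([ 0.04376066, -0.00112378, -0.04167427]), 'grasp_force': 0.0, 'width': 0.08784500439577161} 0.0188
scene {'intrinsics': array([[453.31511071,   0.        , 327.90816357],
       [  0.        , 453.31511071, 203.2223219 ],
       [  0.        ,   0.        ,   1.        ]]), 'R': array([[-0.43066524,  0.90239745, -0.01436302],
       [ 0.49797757,  0.22432478, -0.83767341],
       [-0.75269237, -0.36790928, -0.54598257]]), 't': array([ 0.19852572, -0.14548206,  1.62883994])}
side {'intrinsics': array([[397.78301897,   0.        , 318.47401809],
       [  0.        , 397.78301897, 192.4384942 ],
       [  0.        ,   0.        ,   1.        ]]), 'R': array([[ 0.97445325, -0.22412612, -0.01443447],
       [-0.14831945, -0.59393668, -0.79072154],
       [ 0.16864819,  0.77266209, -0.61200579]]), 't': array([-0.47358765,  0.16742339,  1.3605088 ])}
```

View pics/scene0.png

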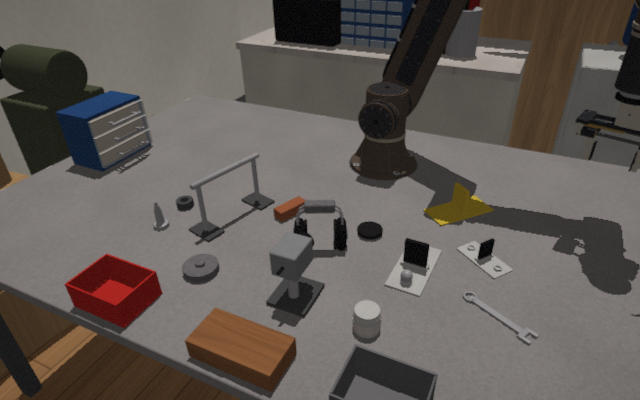

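View pics/side0.png

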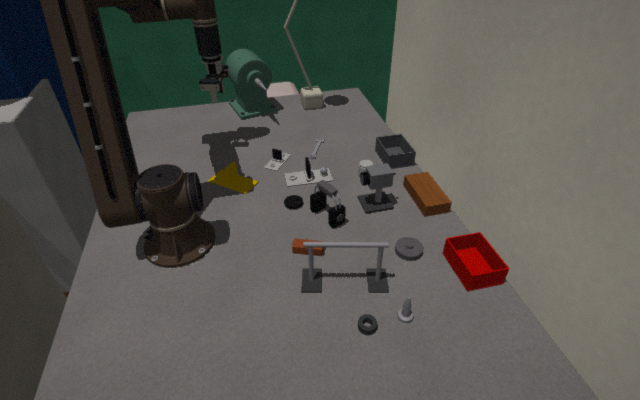

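The scene view shows the rail bar (195,184)-(258,156), ear defenders with crown at (320,206), and camera at (293,255). Tray candidates are a large white tray with ball (413,268), a small white tray (484,258) and a yellow one (458,208). The large white one fits the description. In the side view they are at (308,175), (277,160) and (233,180). I'll check close crops.

```bash
python3 - <<'E'
import cv2
a=cv2.imread("pics/scene0.png")[145:325,180:440]; cv2.imwrite("pics/c1.png",cv2.resize(a,None,fx=3,fy=3,interpolation=cv2.INTER_CUBIC))
a=cv2.imread("pics/side0.png")[145:295,260:420]; cv2.imwrite("pics/c2.png",cv2.resize(a,None,fx=4,fy=4,interpolation=cv2.INTER_CUBIC))
E
cat > h.py <<'E'
import numpy as np, cv2
from bench import status, vision
def ray(n,px,m=None):
    m=m or vision.camera_model(n); R=np.array(m["R"]);t=np.array(m["t"])
    d=R.T@np.linalg.inv(m["intrinsics"])@np.array([px[0],px[1],1.]); return -R.T@t,d
def plane(n,px,z,m=None):
    o,d=ray(n,px,m); return (o+d*(z-o[2])/d[2]).round(4)
def tri(p1,p2,n1="scene",n2="side"):
    (a,u),(b,v)=ray(n1,p1),ray(n2,p2)
    s=np.linalg.lstsq(np.c_[u,-v],b-a,rcond=None)[0]; P,Q=a+u*s[0],b+v*s[1]
    return ((P+Q)/2).round(4), np.linalg.norm(P-Q).round(4)
E
```

```text
(no output)
```

View pics/c1.png

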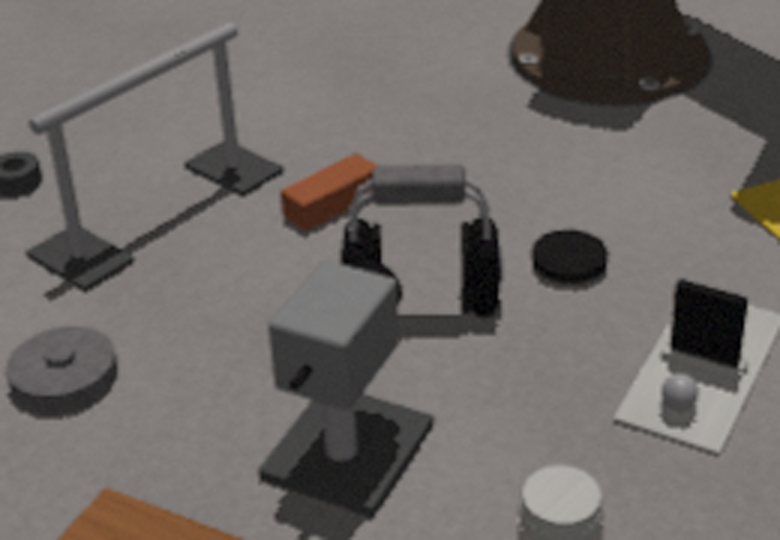

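View pics/c2.png

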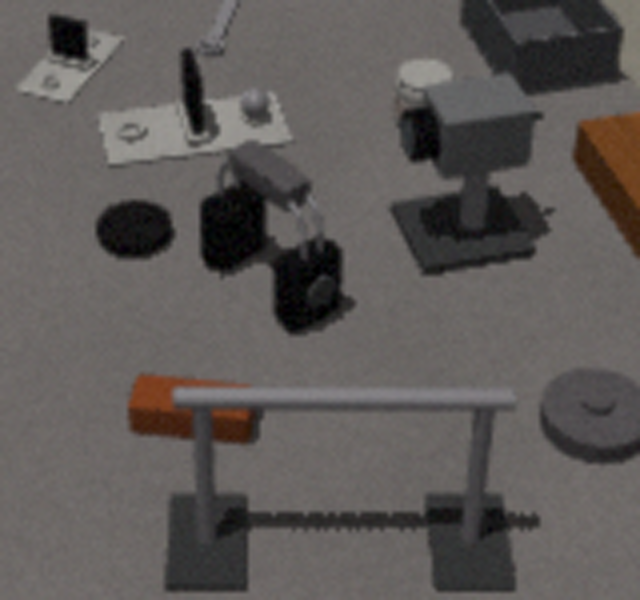

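The crops confirm the large white tray with the ball at scene crop (680,392) and side crop (255,105). The small white tray and the yellow one are look-alikes. The muffs straddle near the lens and the rail is clear.

```bash
python3 - <<'E'
from h import *
S=lambda x,y:(180+x/3,145+y/3)
D=lambda x,y:(260+x/4,145+y/4)
print("bar",tri(S(38,124),D(513,401)),tri(S(234,35),D(177,397)))
for p in((38,124),(234,35)):print(plane("scene",S(*p),.157))
for p in((513,401),(177,397)):print(plane("side",D(*p),.157))
print("crown top scene",plane("scene",S(419,172),.141),"ends",plane("scene",S(374,170),.141),plane("scene",S(465,172),.141))
print("crown side ends",plane("side",D(240,148),.141),plane("side",D(302,180),.141), "tri",tri(S(419,184),D(268,172)))
print("cam top scene",[plane("scene",S(*p),.157) for p in((272,326),(335,262),(398,277),(350,346))])
print("cam top side",[plane("side",D(*p),.157) for p in((427,83),(520,75),(540,115),(443,118))])
print("lens",plane("side",D(412,133),.125))
print("base scene",[plane("scene",S(*p),.012) for p in((262,470),(370,510),(433,418),(335,388))])
print("base side",[plane("side",D(*p),.012) for p in((392,205),(428,270),(550,255))])
print("tray scene",[plane("scene",S(*p),.006) for p in((613,420),(718,448),(780,308))])
print("tray side",[plane("side",D(*p),.006) for p in((98,113),(285,93),(292,138),(110,160))])
print("fin",[plane("scene",S(*p),.084) for p in((680,283),(747,297))],plane("side",D(188,55),.084))
print("ball",tri(S(680,392),D(255,105)),plane("scene",S(680,392),.026),plane("side",D(255,105),.026))
E
```

```text
bar (array([ 0.6122, -0.3257,  0.1553]), np.float64(0.0049)) (array([ 0.3864, -0.264 ,  0.1514]), np.float64(0.0007))
[ 0.6117 -0.3227  0.157 ]
[ 0.3959 -0.2575  0.157 ]
[ 0.6131 -0.3291  0.157 ]
[ 0.3853 -0.2693  0.157 ]
crown top scene [0.5213 0.0077 0.141 ] ends [ 0.5343 -0.0287  0.141 ] [0.5052 0.0434 0.141 ]
crown side ends [0.5005 0.0302 0.141 ] [ 0.5409 -0.027   0.141 ] tri (array([0.52  , 0.007 , 0.1281]), np.float64(0.0007))
cam top scene [array([0.7654, 0.0131, 0.157 ]), array([0.6809, 0.0167, 0.157 ]), array([0.6777, 0.0684, 0.157 ]), array([0.7615, 0.0739, 0.157 ])]
cam top side [array([0.6811, 0.0642, 0.157 ]), array([0.7664, 0.056 , 0.157 ]), array([ 0.7605, -0.0073,  0.157 ]), array([0.6772, 0.0089, 0.157 ])]
lens [0.6597 0.0362 0.125 ]
base scene [array([ 0.7708, -0.0066,  0.012 ]), array([0.7721, 0.0881, 0.012 ]), array([0.6644, 0.0878, 0.012 ]), array([ 0.6661, -0.0012,  0.012 ])]
base side [array([0.6592, 0.0767, 0.012 ]), array([ 0.6623, -0.0224,  0.012 ]), array([ 0.7775, -0.0292,  0.012 ])]
tray scene [array([0.6004, 0.2175, 0.006 ]), array([0.596 , 0.3027, 0.006 ]), array([0.4034, 0.3042, 0.006 ])]
tray side [array([0.4108, 0.3064, 0.006 ]), array([0.6094, 0.2944, 0.006 ]), array([0.5961, 0.2139, 0.006 ]), array([0.4095, 0.2219, 0.006 ])]
fin [array([0.5051, 0.2372, 0.084 ]), array([0.5005, 0.2918, 0.084 ])] [0.5026 0.2734 0.084 ]
ball (array([0.5669, 0.2599, 0.0226]), np.float64(0.0041)) [0.5681 0.2616 0.026 ] [0.5667 0.2524 0.026 ]
```

Estimates: bar centre (0.50,-0.295) at -15°, crown (0.52,0.007) at about 25°, fin (0.503,0.264), lens (0.66,0.036). Next I go above the muffs.

```bash
python3 -m crank '[{"xyz":[0.52,-1,0.16],"angular":[0,0,-0.27],"jaw":0},{"xyz":[0.52,-1,0.16],"angular":[0,0,-0.27],"jaw":0},{"xyz":[0.52,-1,0.16],"angular":[0,0,-0.27],"jaw":0},{"xyz":[0.52,-1,0.16],"angular":[0,0,-0.27],"jaw":0},{"xyz":[0.52,-1,0.16],"angular":[0,0,-0.27],"jaw":0},{"xyz":[0.52,-1,0.16],"angular":[0,0,-0.27],"jaw":0},{"xyz":[0.52,-1,0.16],"angular":[0,0,-0.27],"jaw":0},{"xyz":[0.52,-1,0.16],"angular":[0,0,-0.27],"jaw":0},{"xyz":[0.52,-1,0.16],"angular":[0,0,-0.27],"jaw":0},{"xyz":[0.52,-1,0.16],"angular":[0,0,-0.27],"jaw":0},{"xyz":[0.52,-1,0.16],"angular":[0,0,-0.27],"jaw":0},{"xyz":[0.52,-1,0.16],"angular":[0,0,-0.27],"jaw":0},{"xyz":[0.52,-1,0.16],"angular":[0,0,-0.27],"jaw":0}]'
python3 -m crank '[{"xyz":[0.08,-0.14,0],"angular":[0,0,0],"jaw":0},{"xyz":[0.15,-0.28,0],"angular":[0,0,0],"jaw":0},{"xyz":[0.15,-0.28,0],"angular":[0,0,0],"jaw":0},{"xyz":[0.15,-0.28,0],"angular":[0,0,0],"jaw":0},{"xyz":[0.15,-0.28,0],"angular":[0,0,0],"jaw":0},{"xyz":[0.15,-0.28,0],"angular":[0,0,0],"jaw":0},{"xyz":[0.15,-0.28,0],"angular":[0,0,0],"jaw":0}]'
python3 - <<'E'
from h import *
m=vision.camera_model("wrist"); im=vision.camera("wrist"); cv2.imwrite("pics/w1.png",im[:,:,::-1]); np.savez("w1.npz",**m)
E
```

```text
t: 1.4
ee_pos: [0.4439, 0.1474, 0.3068]
tcp_rot: [-3.141, -0.0, -1.127]
contact_force: [-0.2, -0.5, 0.1]
width: 0.0876
grasp_force: 0.0
t: 2.1
ee_pos: [0.5178, 0.0108, 0.3066]
tcp_rot: [-3.141, 0.0, -1.122]
contact_force: [-0.1, 0.1, 0.1]
width: 0.0877
grasp_force: 0.0
```

View pics/w1.png

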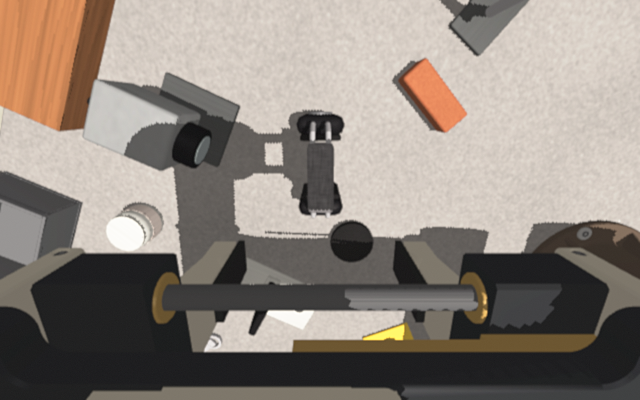

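The wrist view shows the crown pad top (308-333, 143-209), upright and centred at about (320,176). The lens face is at (203,152).

```bash
python3 - <<'E'
from h import *
m=dict(np.load("w1.npz"))
c=[plane("wrist",p,.141,m) for p in((320.5,143),(320,209),(308,176),(333,176),(320.3,176))]
print(c, np.degrees(np.arctan2(*(c[0]-c[1])[1::-1])), np.degrees(np.arctan2(*(c[2]-c[3])[1::-1])))
g=cv2.cvtColor(cv2.imread("pics/w1.png"),cv2.COLOR_BGR2GRAY); print(g[176,296:346:2],g[120:232:4,320])
print("lens",plane("wrist",(203,152),.125,m))
E
```

```text
[array([ 0.5368, -0.0328,  0.141 ]), array([0.5045, 0.0352, 0.141 ]), array([0.5335, 0.006 , 0.141 ]), array([ 0.5084, -0.0062,  0.141 ]), array([0.5212, 0.    , 0.141 ])] -64.59228189105146 25.92233702006564
[ 97  98  97  97  95  94  70  69  72  74  77  74  77  74  76  72  72  77
  74 201 207 208 206 208 205] [ 41  33  21  24  25 117  69  78  72  72  74  75  70  76  77  76  72  73
  73  71  78  71  76 114 210 213 203 205]
lens [0.6522 0.0363 0.125 ]
```

```bash
python3 -m crank '[{"xyz":[0.006,-0.016,-0.1],"angular":[0,0,0],"jaw":0},{"xyz":[0.006,-0.016,-0.2],"angular":[0,0,0],"jaw":0},{"xyz":[0.006,-0.016,-0.28],"angular":[0,0,0],"jaw":0},{"xyz":[0.006,-0.016,-0.34],"angular":[0,0,0],"jaw":0},{"xyz":[0.006,-0.016,-0.37],"angular":[0,0,0],"jaw":0},{"xyz":[0.006,-0.016,-0.37],"angular":[0,0,0],"jaw":0},{"xyz":[0.006,-0.016,-0.37],"angular":[0,0,0],"jaw":0}]'
python3 -m crank '[{"xyz":[0,0,0],"angular":[0,0,0],"jaw":1},{"xyz":[0,0,0],"angular":[0,0,0],"jaw":1},{"xyz":[0,0,0],"angular":[0,0,0],"jaw":1},{"xyz":[0,0,0],"angular":[0,0,0],"jaw":1},{"xyz":[0,0,0],"angular":[0,0,0],"jaw":1},{"xyz":[0,0,0],"angular":[0,0,0],"jaw":1},{"xyz":[0,0,0],"angular":[0,0,0],"jaw":1},{"xyz":[0,0,0],"angular":[0,0,0],"jaw":1},{"xyz":[0,0,0],"angular":[0,0,0],"jaw":1},{"xyz":[0,0,0],"angular":[0,0,0],"jaw":1}]'
```

```text
t: 2.85
ee_pos: [0.5215, 0.0025, 0.1223]
tcp_rot: [-3.141, -0.0, -1.121]
contact_force: [0.9, 0.2, 0.0]
width: 0.0875
grasp_force: 0.0
t: 3.85
ee_pos: [0.5212, 0.0016, 0.1215]
tcp_rot: [3.141, -0.0, -1.123]
contact_force: [0.4, 0.1, -0.2]
width: 0.0295
grasp_force: 30.0
```

```bash
python3 -m crank '[{"xyz":[0,0,0.03],"angular":[0,0,0],"jaw":1},{"xyz":[0,0,0.09],"angular":[0,0,0],"jaw":1},{"xyz":[0,0,0.16],"angular":[0,0,0],"jaw":1},{"xyz":[0,0,0.23],"angular":[0,0,0],"jaw":1},{"xyz":[0,0,0.3],"angular":[0,0,0],"jaw":1},{"xyz":[0,0,0.36],"angular":[0,0,0],"jaw":1},{"xyz":[0,0,0.4],"angular":[0,0,0],"jaw":1},{"xyz":[-0.01,-0.06,0.4],"angular":[0,0,-0.02],"jaw":1},{"xyz":[-0.01,-0.13,0.4],"angular":[0,0,-0.05],"jaw":1},{"xyz":[-0.02,-0.2,0.4],"angular":[0,0,-0.08],"jaw":1},{"xyz":[-0.02,-0.27,0.4],"angular":[0,0,-0.11],"jaw":1},{"xyz":[-0.03,-0.34,0.4],"angular":[0,0,-0.14],"jaw":1},{"xyz":[-0.03,-0.41,0.4],"angular":[0,0,-0.17],"jaw":1},{"xyz":[-0.04,-0.48,0.4],"angular":[0,0,-0.2],"jaw":1},{"xyz":[-0.04,-0.54,0.4],"angular":[0,0,-0.22],"jaw":1},{"xyz":[-0.042,-0.58,0.4],"angular":[0,0,-0.228],"jaw":1},{"xyz":[-0.042,-0.594,0.4],"angular":[0,0,-0.228],"jaw":1},{"xyz":[-0.042,-0.594,0.4],"angular":[0,0,-0.228],"jaw":1},{"xyz":[-0.042,-0.594,0.4],"angular":[0,0,-0.228],"jaw":1}]'
python3 - <<'E'
from h import *
a=vision.camera("scene")[60:260,160:400,::-1];b=vision.camera("side")[170:330,240:440,::-1]
cv2.imwrite("pics/p1.png",np.hstack([cv2.resize(a,(400,333)),cv2.resize(b,(400,333))]))
m=vision.camera_model("wrist"); im=vision.camera("wrist"); cv2.imwrite("pics/w2.png",im[:,:,::-1]); np.savez("w2.npz",**m)
E
```

```text
t: 5.75
ee_pos: [0.5001, -0.2947, 0.3212]
tcp_rot: [3.141, 0.0, -1.839]
contact_force: [0.1, 0.0, -1.9]
width: 0.0297
grasp_force: 30.0
```

View pics/w2.png

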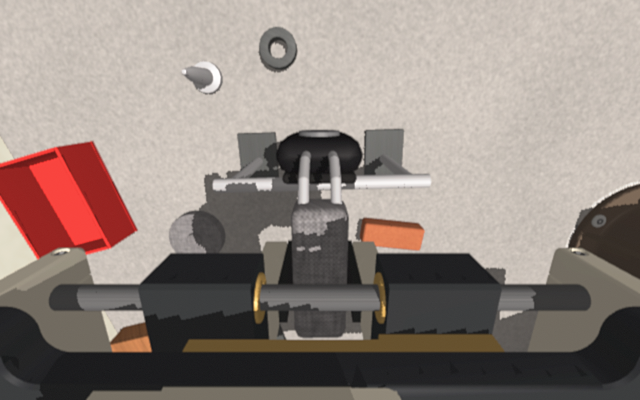

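View pics/p1.png

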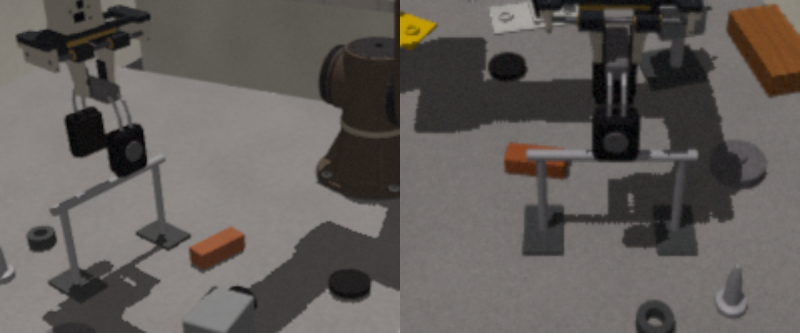

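The wrist view shows the muffs held square to the bar, which runs from (213,184) to (430,180). The muffs are above it and clear. I'll get the bar's centre from this view.

```bash
python3 - <<'E'
from h import *
m=dict(np.load("w2.npz"))
a,b=[plane("wrist",p,.157,m) for p in((213,184),(431,180))]
print(a,b,(a+b)/2,np.degrees(np.arctan2(*(a-b)[1::-1])))
E
```

```text
[ 0.6153 -0.3282  0.157 ] [ 0.379  -0.2685  0.157 ] [ 0.49715 -0.29835  0.157  ] -14.178784171749147
```

```bash
python3 -m crank '[{"xyz":[-0.004,-0.007,-0.02],"angular":[0,0,0],"jaw":1},{"xyz":[-0.004,-0.007,-0.06],"angular":[0,0,0],"jaw":1},{"xyz":[-0.004,-0.007,-0.11],"angular":[0,0,0],"jaw":1},{"xyz":[-0.004,-0.007,-0.16],"angular":[0,0,0],"jaw":1},{"xyz":[-0.004,-0.007,-0.21],"angular":[0,0,0],"jaw":1},{"xyz":[-0.004,-0.007,-0.25],"angular":[0,0,0],"jaw":1},{"xyz":[-0.004,-0.007,-0.275],"angular":[0,0,0],"jaw":1},{"xyz":[-0.004,-0.007,-0.29],"angular":[0,0,0],"jaw":1},{"xyz":[-0.004,-0.007,-0.297],"angular":[0,0,0],"jaw":1},{"xyz":[-0.004,-0.007,-0.297],"angular":[0,0,0],"jaw":1},{"xyz":[-0.004,-0.007,-0.297],"angular":[0,0,0],"jaw":1}]'
```

```text
t: 7.0
ee_pos: [0.4987, -0.299, 0.1739]
tcp_rot: [-3.14, -0.0, -1.839]
contact_force: [-0.1, -1.0, -2.9]
width: 0.0298
grasp_force: 30.0
```

```bash
python3 -m crank '[{"xyz":[0,0,-0.003],"angular":[0,0,0],"jaw":1},{"xyz":[0,0,-0.005],"angular":[0,0,0],"jaw":1},{"xyz":[0,0,-0.006],"angular":[0,0,0],"jaw":1},{"xyz":[0,0,-0.006],"angular":[0,0,0],"jaw":1}]'
```

```text
t: 7.4
ee_pos: [0.4986, -0.299, 0.1714]
tcp_rot: [-3.14, -0.0, -1.839]
contact_force: [-2.3, 3.3, 4.6]
width: 0.0296
grasp_force: 30.0
```

It has touched down on the bar with about 5 N of support, so I release.

```bash
python3 -m crank '[{"xyz":[0,0,0],"angular":[0,0,0],"jaw":0.4},{"xyz":[0,0,0],"angular":[0,0,0],"jaw":0.2},{"xyz":[0,0,0],"angular":[0,0,0],"jaw":0},{"xyz":[0,0,0],"angular":[0,0,0],"jaw":0},{"xyz":[0,0,0],"angular":[0,0,0],"jaw":0},{"xyz":[0,0,0],"angular":[0,0,0],"jaw":0},{"xyz":[0,0,0],"angular":[0,0,0],"jaw":0},{"xyz":[0,0,0.03],"angular":[0,0,0],"jaw":0},{"xyz":[0,0,0.08],"angular":[0,0,0],"jaw":0},{"xyz":[0,0,0.15],"angular":[0,0,0],"jaw":0},{"xyz":[0,0,0.23],"angular":[0,0,0],"jaw":0},{"xyz":[0,0,0.3],"angular":[0,0,0],"jaw":0},{"xyz":[0,0,0.3],"angular":[0,0,0],"jaw":0}]'
python3 - <<'E'
from h import *
a=vision.camera("scene")[100:260,160:400,::-1];b=vision.camera("side")[170:330,240:440,::-1]
cv2.imwrite("pics/p2.png",np.hstack([cv2.resize(a,(450,300)),cv2.resize(b,(350,300))]))
E
```

```text
t: 8.7
ee_pos: [0.5001, -0.3, 0.3259]
tcp_rot: [-3.133, -0.001, -1.839]
contact_force: [0.1, 0.5, 0.2]
width: 0.0878
grasp_force: 0.0
```

View pics/p2.png

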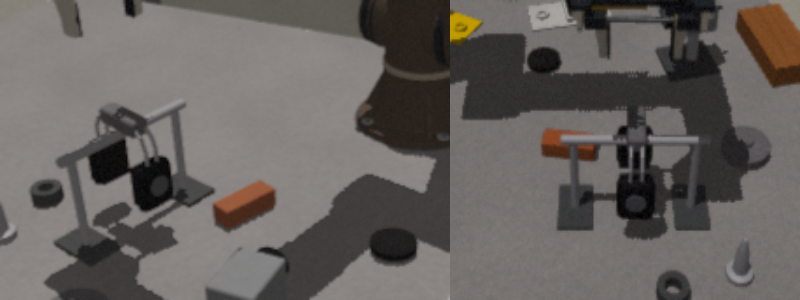

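Muffs hang over the bar with one cup on each side. I'll check the tilt from the cup centres: scene (108,158) and (152,183), side (635,197) and (635,145).

```bash
python3 - <<'E'
from h import *
S=lambda x,y:(160+x/1.875,100+y/1.875)
D=lambda x,y:(240+(x-450)/1.75,170+y/1.875)
print(tri(S(108,158),D(635,197)),tri(S(152,183),D(635,147)),tri(S(123,120),D(637,136)))
E
```

```text
(array([ 0.4858, -0.3489,  0.0888]), np.float64(0.0002)) (array([ 0.5151, -0.2458,  0.0856]), np.float64(0.0006)) (array([ 0.4974, -0.3013,  0.1707]), np.float64(0.0067))
```

The cups are level (z 0.089 and 0.086) and the crown is at (0.497,-0.301), so the hang is good. Next I go above the tray handle.

```bash
python3 -m crank '[{"xyz":[0,0.05,0],"angular":[0,0,0.01],"jaw":0},{"xyz":[0,0.14,0],"angular":[0,0,0.03],"jaw":0},{"xyz":[0,0.24,0],"angular":[0,0,0.05],"jaw":0},{"xyz":[0,0.34,0],"angular":[0,0,0.08],"jaw":0},{"xyz":[0,0.44,0],"angular":[0,0,0.08],"jaw":0},{"xyz":[0,0.54,0],"angular":[0,0,0.08],"jaw":0},{"xyz":[0,0.64,0],"angular":[0,0,0.08],"jaw":0},{"xyz":[0,0.74,0],"angular":[0,0,0.08],"jaw":0},{"xyz":[0,0.84,-0.02],"angular":[0,0,0.08],"jaw":0},{"xyz":[0,0.92,-0.05],"angular":[0,0,0.08],"jaw":0},{"xyz":[0,0.96,-0.08],"angular":[0,0,0.08],"jaw":0},{"xyz":[0,0.98,-0.1],"angular":[0,0,0.08],"jaw":0},{"xyz":[0,0.98,-0.1],"angular":[0,0,0.08],"jaw":0},{"xyz":[0,0.98,-0.1],"angular":[0,0,0.08],"jaw":0},{"xyz":[0,0.98,-0.1],"angular":[0,0,0.08],"jaw":0}]'
python3 - <<'E'
from h import *
m=vision.camera_model("wrist"); im=vision.camera("wrist"); cv2.imwrite("pics/w3.png",im[:,:,::-1]); np.savez("w3.npz",**m)
E
```

```text
t: 10.3
ee_pos: [0.4985, 0.1902, 0.2708]
tcp_rot: [-3.141, 0.0, -1.589]
contact_force: [0.2, -0.1, 0.1]
width: 0.0876
grasp_force: 0.0
```

View pics/w3.png

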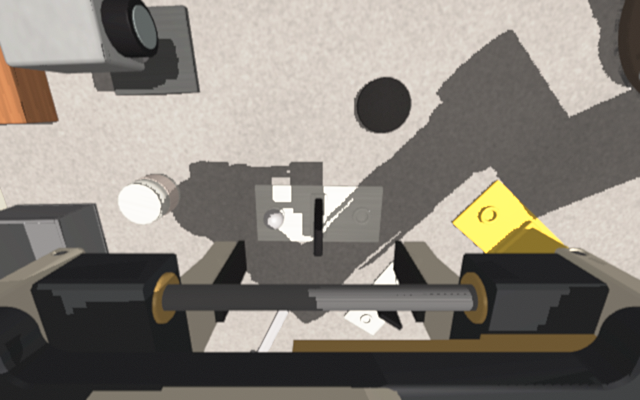

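The tray is seen from above: plate corners (255,185), (382,187), (256,241), (380,242), fin at (318,198-255), ball at (276,219). The small tray is at (375,310), well to the side.

```bash
python3 - <<'E'
from h import *
m=dict(np.load("w3.npz")); W=lambda p,z:plane("wrist",p,z,m)
c=[W(p,.006) for p in((255,185),(382.5,187),(256,241),(380,242))]; print(c,sum(c)/4)
print([np.degrees(np.arctan2(*(c[i]-c[i+1])[1::-1])).round(1) for i in(0,2)])
print("fin +y end",W((318.5,255),.084),"ball",W((276,219),.026),"lens",W((147,27),.125),"small tray",W((375,320),.006),plane("scene",(484,250),.03))
print(-m["R"].T@m["t"])
im=cv2.cvtColor(cv2.imread("pics/w3.png"),cv2.COLOR_BGR2GRAY)
for y in(205,220,235,248): print(y,im[y,306:332])
E
```

```text
[array([0.5941, 0.2136, 0.006 ]), array([0.4066, 0.2199, 0.006 ]), array([0.6002, 0.304 , 0.006 ]), array([0.4063, 0.309 , 0.006 ])] [0.5018   0.261625 0.006   ]
[np.float64(-1.9), np.float64(-1.5)]
fin +y end [0.5018 0.2884 0.084 ] ball [0.5633 0.2599 0.026 ] lens [0.6519 0.034  0.125 ] small tray [0.4082 0.4563 0.006 ] [0.3972 0.4132 0.03  ]
[0.49675969 0.104139   0.42906642]
205 [135 136 137 136 129 130 132 124  82  35  17  17  19  20  16  20  55 112
 202 255 253 253 253 253 253 253]
220 [134 135 136 134 131 131 133 117  58  17  20  21  21  22  18  26  95 210
 255 236 161 145 153 181 240 255]
235 [150 150 151 155 155 135 123  95  49  33  39  44  46  47  48  42  60 106
 128 130 129 133 134 133 133 132]
248 [ 98  99  98  96  94  95  92  73  42  35  40  43  43  44  43  39  57  92
  96  94  96  98 100  99  98  97]
```

```bash
python3 -m crank '[{"xyz":[0.007,0.05,0],"angular":[0,0,-0.004],"jaw":0.5},{"xyz":[0.007,0.11,0],"angular":[0,0,-0.004],"jaw":0.5},{"xyz":[0.007,0.142,0],"angular":[0,0,-0.004],"jaw":0.5},{"xyz":[0.007,0.142,-0.03],"angular":[0,0,-0.004],"jaw":0.5},{"xyz":[0.007,0.142,-0.1],"angular":[0,0,-0.004],"jaw":0.5},{"xyz":[0.007,0.142,-0.18],"angular":[0,0,-0.004],"jaw":0.5},{"xyz":[0.007,0.142,-0.26],"angular":[0,0,-0.004],"jaw":0.5},{"xyz":[0.007,0.142,-0.33],"angular":[0,0,-0.004],"jaw":0.5},{"xyz":[0.007,0.142,-0.38],"angular":[0,0,-0.004],"jaw":0.5},{"xyz":[0.007,0.142,-0.42],"angular":[0,0,-0.004],"jaw":0.5},{"xyz":[0.007,0.142,-0.44],"angular":[0,0,-0.004],"jaw":0.5},{"xyz":[0.007,0.142,-0.44],"angular":[0,0,-0.004],"jaw":0.5},{"xyz":[0.007,0.142,-0.44],"angular":[0,0,-0.004],"jaw":0.5}]'
```

```text
t: 11.65
ee_pos: [0.5023, 0.2624, 0.051]
tcp_rot: [-3.141, 0.001, -1.601]
contact_force: [0.0, 0.0, 0.1]
width: 0.044
grasp_force: 0.0
```

```bash
python3 -m crank '[{"xyz":[0,0,0],"angular":[0,0,0],"jaw":0.6},{"xyz":[0,0,0],"angular":[0,0,0],"jaw":0.68},{"xyz":[0,0,0],"angular":[0,0,0],"jaw":0.74},{"xyz":[0,0,0],"angular":[0,0,0],"jaw":0.78},{"xyz":[0,0,0],"angular":[0,0,0],"jaw":0.8},{"xyz":[0,0,0],"angular":[0,0,0],"jaw":0.82},{"xyz":[0,0,0],"angular":[0,0,0],"jaw":0.83},{"xyz":[0,0,0],"angular":[0,0,0],"jaw":0.84},{"xyz":[0,0,0],"angular":[0,0,0],"jaw":0.85},{"xyz":[0,0,0],"angular":[0,0,0],"jaw":0.86},{"xyz":[0,0,0],"angular":[0,0,0],"jaw":0.88},{"xyz":[0,0,0],"angular":[0,0,0],"jaw":0.9},{"xyz":[0,0,0],"angular":[0,0,0],"jaw":0.95},{"xyz":[0,0,0],"angular":[0,0,0],"jaw":1},{"xyz":[0,0,0],"angular":[0,0,0],"jaw":1},{"xyz":[0,0,0],"angular":[0,0,0],"jaw":1},{"xyz":[0,0,0],"angular":[0,0,0],"jaw":1},{"xyz":[0,0,0],"angular":[0,0,0],"jaw":1}]'
```

```text
t: 13.45
ee_pos: [0.5017, 0.2622, 0.05]
tcp_rot: [-3.142, -0.0, -1.6]
contact_force: [1.3, -0.8, -1.0]
width: 0.012
grasp_force: 30.0
```

The fin is gripped at 12 mm and 30 N. I lift smoothly.

```bash
python3 -m crank '[{"xyz":[0,0,0.003],"angular":[0,0,0],"jaw":1},{"xyz":[0,0,0.009],"angular":[0,0,0],"jaw":1},{"xyz":[0,0,0.018],"angular":[0,0,0],"jaw":1},{"xyz":[0,0,0.03],"angular":[0,0,0],"jaw":1},{"xyz":[0,0,0.045],"angular":[0,0,0],"jaw":1},{"xyz":[0,0,0.061],"angular":[0,0,0],"jaw":1},{"xyz":[0,0,0.077],"angular":[0,0,0],"jaw":1},{"xyz":[0,0,0.093],"angular":[0,0,0],"jaw":1},{"xyz":[0,0,0.109],"angular":[0,0,0],"jaw":1},{"xyz":[0,0,0.125],"angular":[0,0,0],"jaw":1},{"xyz":[0,0,0.141],"angular":[0,0,0],"jaw":1},{"xyz":[0,0,0.157],"angular":[0,0,0],"jaw":1},{"xyz":[0,0,0.171],"angular":[0,0,0],"jaw":1},{"xyz":[0,0,0.183],"angular":[0,0,0],"jaw":1},{"xyz":[0,0,0.191],"angular":[0,0,0],"jaw":1},{"xyz":[0,0,0.196],"angular":[0,0,0],"jaw":1},{"xyz":[0,0,0.198],"angular":[0,0,0],"jaw":1},{"xyz":[0,0,0.198],"angular":[0,0,0],"jaw":1}]'
python3 -m crank '[{"xyz":[0,-0.003,0],"angular":[0,0,0],"jaw":1},{"xyz":[0,-0.01,0],"angular":[0,0,0],"jaw":1},{"xyz":[0.001,-0.021,0],"angular":[0,0,0],"jaw":1},{"xyz":[0.001,-0.036,0],"angular":[0,0,0],"jaw":1},{"xyz":[0.002,-0.054,0],"angular":[0,0,0],"jaw":1},{"xyz":[0.002,-0.074,0],"angular":[0,0,0],"jaw":1},{"xyz":[0.003,-0.095,0],"angular":[0,0,0],"jaw":1},{"xyz":[0.004,-0.116,0],"angular":[0,0,0],"jaw":1},{"xyz":[0.004,-0.137,0],"angular":[0,0,0],"jaw":1},{"xyz":[0.005,-0.158,0],"angular":[0,0,0],"jaw":1},{"xyz":[0.005,-0.178,0],"angular":[0,0,0],"jaw":1},{"xyz":[0.006,-0.196,0],"angular":[0,0,0],"jaw":1},{"xyz":[0.006,-0.21,0],"angular":[0,0,0],"jaw":1},{"xyz":[0.007,-0.219,0],"angular":[0,0,0],"jaw":1},{"xyz":[0.007,-0.222,0],"angular":[0,0,0],"jaw":1},{"xyz":[0.007,-0.222,0],"angular":[0,0,0],"jaw":1}]'
python3 -m crank '[{"xyz":[0,-0.003,0],"angular":[0,0,0],"jaw":1},{"xyz":[0,-0.01,0],"angular":[0,0,0],"jaw":1},{"xyz":[0.001,-0.021,0],"angular":[0,0,0],"jaw":1},{"xyz":[0.002,-0.036,0],"angular":[0,0,0],"jaw":1},{"xyz":[0.003,-0.054,0],"angular":[0,0,0],"jaw":1},{"xyz":[0.004,-0.074,0],"angular":[0,0,0],"jaw":1},{"xyz":[0.005,-0.095,0],"angular":[0,0,0],"jaw":1},{"xyz":[0.006,-0.116,0],"angular":[0,0,0],"jaw":1},{"xyz":[0.007,-0.137,0],"angular":[0,0,0],"jaw":1},{"xyz":[0.008,-0.158,0],"angular":[0,0,0],"jaw":1},{"xyz":[0.009,-0.178,0],"angular":[0,0,0],"jaw":1},{"xyz":[0.01,-0.196,0],"angular":[0,0,0],"jaw":1},{"xyz":[0.011,-0.21,0],"angular":[0,0,0],"jaw":1},{"xyz":[0.011,-0.219,0],"angular":[0,0,0],"jaw":1},{"xyz":[0.011,-0.222,0],"angular":[0,0,0],"jaw":1},{"xyz":[0.011,-0.222,0],"angular":[0,0,0],"jaw":1},{"xyz":[0.011,-0.222,0],"angular":[0,0,0],"jaw":1},{"xyz":[0.011,-0.222,0],"angular":[0,0,0],"jaw":1}]'
python3 - <<'E'
from h import *
a=vision.camera("scene")[170:320,240:400,::-1];b=vision.camera("side")[140:260,260:420,::-1]
w=vision.camera("wrist")[:,:,::-1]; cv2.imwrite("pics/w4.png",w)
cv2.imwrite("pics/p3.png",np.vstack([np.hstack([cv2.resize(a,(400,375)),cv2.resize(b,(400,300+75))])[:, :],cv2.resize(w[:250],(800,225))[:, :]]))
print(status.sense()["ee_pos"])
E
```

```text
t: 15.25
ee_pos: [0.5016, 0.2621, 0.149]
tcp_rot: [3.141, -0.0, -1.601]
contact_force: [0.1, 0.1, -5.0]
width: 0.0118
grasp_force: 30.0
t: 16.85
ee_pos: [0.5053, 0.1511, 0.1491]
tcp_rot: [-3.141, 0.0, -1.601]
contact_force: [0.5, -0.1, -4.8]
width: 0.0119
grasp_force: 30.0
t: 18.65
ee_pos: [0.5107, 0.0405, 0.1491]
tcp_rot: [-3.142, 0.0, -1.6]
contact_force: [-0.8, 0.6, -5.1]
width: 0.012
grasp_force: 30.0
[0.51069414 0.04035277 0.14906457]
```

View pics/p3.png

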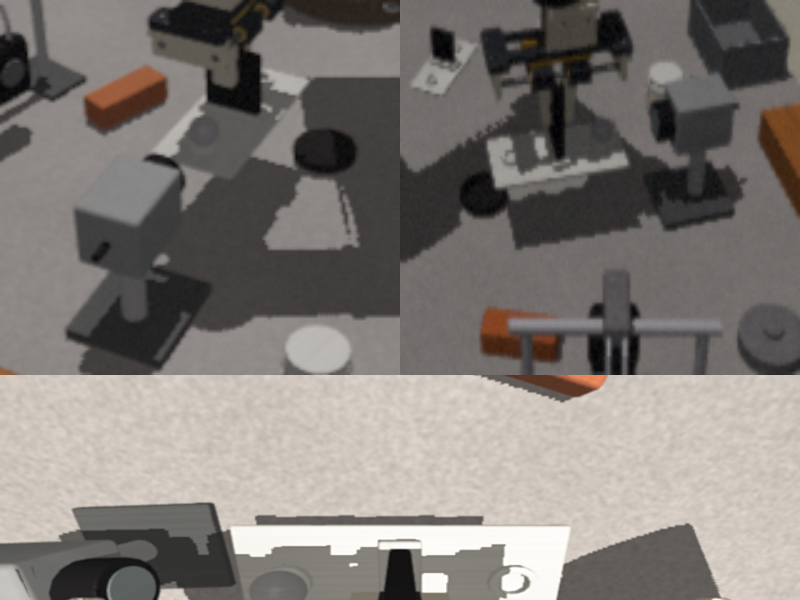

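The tray is held level with the ball in its pocket in front of the lens. Ball is at scene (322,223), side (341,183), wrist (224,233). Lens is at side (362,178), wrist (106,236). The muffs are still hanging.

```bash
python3 - <<'E'
from h import *
print("ball",tri((321.6,222.8),(341.2,182.9)),tri((224,233),(341.2,182.9),"wrist"),plane("wrist",(224,233),.125))
print("lens",tri((106,236),(362,178.4),"wrist"),plane("wrist",(106,236),.125),plane("wrist",(106,236),.120))
E
```

```text
ball (array([0.5771, 0.0378, 0.1201]), np.float64(0.0054)) (array([0.578 , 0.0366, 0.1182]), np.float64(0.0023)) [0.5743 0.0335 0.125 ]
lens (array([0.6543, 0.0336, 0.126 ]), np.float64(0.0022)) [0.6537 0.0334 0.125 ] [0.6577 0.0356 0.12  ]
```

The ball is about 78 mm from the lens, with lateral error around 3 mm and height error under 7 mm. All are inside tolerance, so I hand in.

```bash
python3 -m crank '[{"xyz":[0,0,0],"angular":[0,0,0],"jaw":1},{"xyz":[0,0,0],"angular":[0,0,0],"jaw":1},{"xyz":[0,0,0],"angular":[0,0,0],"jaw":1}]'; python3 -c "
from bench import ticket; print(ticket.finish_job())"
```

```text
t: 19.1
ee_pos: [0.5107, 0.0402, 0.149]
tcp_rot: [3.142, -0.0, -1.6]
contact_force: [0.0, -0.3, -5.7]
width: 0.0116
grasp_force: 30.0
the job is handed in; nothing more can be done
None
```

I handed the job in at 19.1 s (the verdict was not shown): the ear defenders hang level near the bar's middle, let go, and the tray is held still with the ball in its pocket, pointing at the lens about 78 mm from its face.

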